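Bring the magnifier over the blue medal

ROBOT

A 6-joint arm with a two-finger parallel gripper is mounted at the origin on the work surface. World frame = base frame: x ahead of the robot, y to its left, z up, the work surface at z = 0. Lengths are in m, angles in rad, forces in N, time in s.
With the tool pointing down it reaches from about 0.35 to 0.85 m from the base axis. Payload 8.1 kg.
Tool frame: the origin (TCP) lies between the finger pads; the fingertips stand 11 mm ahead of it and the grasp point (between the pads) lies 8 mm behind it; y points along the fingers, x is the direction in which the jaws open and shut, and the axes are right-handed (so a half turn about y gives the same grasp; the last joint's range is limited). The gripper opens to 93 mm and grips with 3 to 60 N. Pads are 15 mm wide; open, the fingers measure 128 mm over their backs; the gripper's body (75 mm by 188 mm) begins 65 mm behind the grasp point.
Start: joints at [1.112, 0.13, 1.488, -0, 1.523, -0.085], TCP at [0.219, 0.559, 0.19] pointing down, gripper open.
Joint ranges: [-2.96, 2.96], [-0.89, 2.26], [0.02, 2.5], [-1.34, 4.48], [0, 2.73], [-2.66, 2.66]. Speed limits (rad/s): [2.39, 2.39, 2.79, 3.14, 3.14, 3.14].

INTERFACE

Orientations are given as a rotation vector (axis times angle).
In Python, from plant import readout, optics, robot gives the robot as it stands.
- The arm moves only by the shell command python3 -m creep 'ROWS' [FORCE]. ROWS is JSON, a list that holds one entry, the list of rows, each a list of 7 numbers: the closure, from 0 (fully open) to 1 (shut), then the shift along the tool's x, y, z in cm, then the turn, a rotation vector about the tool's x, y, z in degrees. In form: [[[grip, x, y, z, wx, wy, wz], ...]]. A call has exactly 8 rows; each row shifts and turns the pose as measured when the row begins, along the tool's axes as they then stand; what a row does not reach is not made up. A row lasts 1/10 s, in which the tool goes at most 50 mm and 8.59 degrees, less where a joint would pass 70% of its speed; a pose out of reach is approached as far as the arm can. A call is refused whole if a number of a shift passes 5 or a number of a turn 8.59, either way. A call with a gripper value outside its range is refused whole. The fingers move at their own pace and stop on an object; FORCE is the grip in N (left out, the last holds). Time passes only in rows, so rows that do not move let the fingers close, or fill a call up. It gives the time, the measured TCP pose, the force and the opening at its end, in the units of the state.
- readout.read_state(): the state, without advancing time (a new reading comes with each control period).
- optics.read_camera(name): name is "scene" or "top" or "wrist"; returns a dict with "frame" (384x512x3 uint8, red, green, blue), "depth" (384x512 float32, m along the optical axis (not along the pixel's ray), 0 where there is no reading), "intrinsics" (3x3 intrinsics, pixels), "dist_coeffs" ([k1, k2, p1, p2, k3] as OpenCV has them; the pictures are not rectified), "R" (3x3) and "t" (3): a world point X has camera coordinates R X + t. Camera axes: x right, y down, z forward; pixel columns grow to the right and rows downward; lengths in m; the calibration is good to about 2 mm. A picture is of the moment at which its call begins.
- robot.close_job(): hands the job in, once; it reports no verdict.
The state is a dict: "t": time; "q": joint angles; "dq": joint speeds; "joint_torque": joint torques, N m; "tool_pos": TCP position; "orientation": TCP orientation; "force": force on the tool from outside, world axes, zero at the start; "wrist_torque": the same for the moment, N m; "opening": finger opening in m.
Only numpy, scipy, OpenCV 4.12 (cv2) and the standard library are available. Lean on these libraries where they do the work, as an engineer would, in place of code of your own. Each camera call takes 0.05 s, during which the arm holds its last target. There are 200 camera calls.

TASK

At the local history exhibition a reading magnifier rides on a curved steel rail above a board of medals. Slide it round the bend until its lens is centred straight above the blue medal, then let go of it. Leave the blue medal lying where it is.

Things in the scene. Friction and masses are not known exactly. Their poses are not given: they have to be found in the camera images.
- stand: Fixed cream-faced slab, 250 x 540 x 12 mm, with a 12 mm round steel rod over it. From above the rod is one arc of radius 180 mm, level, axis 100 mm above the table, legs 1.05 rad either side of x. Origin: the arc's centre at table height, 50 mm before the slab's near edge; x to the arc's middle (across the slab, away from the robot), y along the slab, z up. Blue, red, green, white medals lie on it in any order.
- magnifier: Brass bushing, 34 mm long, 32 mm across, on the rod; origin on the rod axis at its middle. x: outward from arc centre to the lens; y: along the rod; z up. On top a flat black grip: 14 mm thick along y (pinch there), 36 mm along x, 14 to 68 mm above origin; hold at 48. It turns with the bend, runs 0.92 rad either side of the stand's x, starts parked near the -y end, slides with 2.5 N, stays where left.
- lens (a point): The middle of the magnifier's clear round lens (black rim 70 mm across, 10 mm high): 75 mm outward from the magnifier's origin along its x axis at the same height, so 255 mm from the arc's centre and 100 mm above the table.
- medal_blue: The blue medal: a loose brass disc 40 mm across and 5 mm thick, blue enamelled face with a small brass dot, flat on the slab (underside 12 mm above the table) under the lens's path, its centre at most 6 mm off that path. Origin: the middle of its underside. The red, green and white ones differ only in colour.
Not all that is in view belongs to the job. Leave any pink look-alike of the medal_blue alone.

How it is judged:
At the end, for the whole second after the job is handed in: The middle of the lens is within 15 mm, seen from above, of the middle of the blue medal; the magnifier is at rest (under 10 mm/s) and the blue medal lies within 15 mm of where it was at the start (horizontal distance between lens and medal_blue below 0.015 m and linear speed of magnifier below 0.01 m/s and distance of medal_blue from where it was at the start of the episode below 0.015 m); the robot touches nothing.
It fails at once if the blue medal is moved by more than 15 mm (distance of medal_blue from where it was at the start of the episode above 0.015 m).
It also fails if it takes over 38 s, if anything falls off the work surface, if the arm or the gripper's body presses on something with over 40 N, if the wrist force passes 120 N, or if a joint passes its speed limit or range.

## Working session

There is one attempt and no reset: what is moved stays moved. The work goes in short steps, Python scripts to look and compute and a shell command to move; the robot and the scene stay as the last step left them, time stands still between calls to the robot, and variables do not carry over. Pictures are saved under pics/ and viewed, about 8 in all and at most 12, crops included, and the job is handed in when it is done.

```bash
mkdir -p pics; cat > h.py <<'E'
import numpy as np, cv2
from plant import readout, optics, robot
def cam(n,save=None):
    c=optics.read_camera(n)
    if save: cv2.imwrite('pics/'+save,c['frame'][...,::-1])
    return c
def ray(c,uv):
    p=cv2.undistortPoints(np.array([[uv]],float),np.array(c['intrinsics'],float),np.array(c['dist_coeffs'],float))[0,0]
    R=np.array(c['R']);t=np.array(c['t']);return -R.T@t, R.T@np.array([p[0],p[1],1.])
def plane(c,uv,z):
    o,d=ray(c,uv);return o+d*(z-o[2])/d[2]
def proj(c,X):
    R=np.array(c['R']);return cv2.projectPoints(np.array(X,float).reshape(-1,3),cv2.Rodrigues(R)[0],np.array(c['t'],float),np.array(c['intrinsics'],float),np.array(c['dist_coeffs'],float))[0][:,0]
E
python3 - <<'E'
from h import *
for n in('top','scene'):
    c=cam(n,n+'0.png'); np.savez(n+'0.npz',**{k:np.array(v) for k,v in c.items()}); print(n,-np.array(c['R']).T@c['t'])
s=readout.read_state();print(s['t'],s['tool_pos'],s['orientation'],s['opening'])
E
```

```text
top [ 0.50321952 -0.01727187  0.7224357 ]
scene [1.02167609 0.40109723 0.75411615]
0.1 [0.21882751 0.55808198 0.18943447] [-1.36395631 -0.92856986  0.93086424] 0.09305870917757643
```

View pics/top0.png

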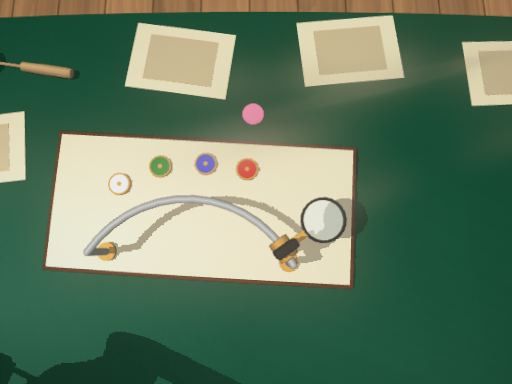

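View pics/scene0.png

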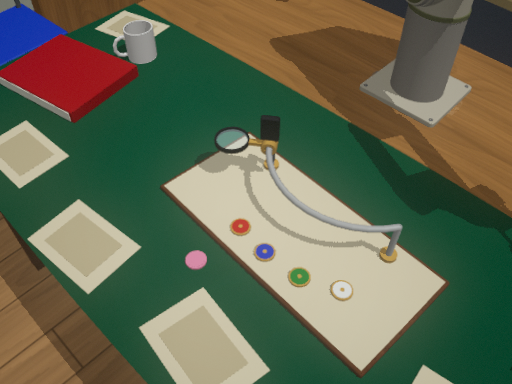

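The blue medal is at top (205,163) and scene (264,252). Red, green and white lie beside it on the board, and the pink disc at top (253,114) lies off the board, so it is a distractor. The magnifier is parked at top (286,247) with its lens at (323,220). Next I'll measure these and confirm the medal in a crop.

```bash
cat > m.py <<'E'
from h import *
T=dict(np.load('top0.npz'));S=dict(np.load('scene0.npz'))
def big(m): 
    return max(cv2.findContours(m.astype(np.uint8),cv2.RETR_EXTERNAL,cv2.CHAIN_APPROX_NONE)[0],key=cv2.contourArea)
def blue(c,roi):
    h=cv2.cvtColor(c['frame'],cv2.COLOR_RGB2HSV);m=cv2.inRange(h,(112,100,60),(135,255,255));k=np.zeros_like(m);x0,x1,y0,y1=roi;k[y0:y1,x0:x1]=1
    (u,v),_,_=cv2.fitEllipse(cv2.convexHull(big(m*k)));return u,v
pb=blue(T,(180,230,140,190));ps=blue(S,(240,290,230,275))
B=plane(T,pb,.017);print('blue',pb,B,ps,plane(S,ps,.017))
# slab (incl. brown edge, top face at .012)
h=cv2.cvtColor(T['frame'],cv2.COLOR_RGB2HSV)
m=((h[...,0]<35)|(h[...,0]>170)) ;m&=(h[...,2]>40);k=np.zeros_like(m);k[125:295,38:364]=1
ct=big(cv2.morphologyEx((m&k).astype(np.uint8),cv2.MORPH_OPEN,np.ones((9,9))))
pts=np.array([plane(T,p[0],.012)[:2] for p in ct],np.float32)
r=cv2.minAreaRect(pts);print('slab rect',r);bx=cv2.boxPoints(r);print(bx)
# rod: grey pixels using depth height
o,_=ray(T,(0,0));R=T['R'];vv,uu=np.mgrid[0:384,0:512]
p=cv2.undistortPoints(np.stack([uu.ravel(),vv.ravel()],1).astype(float)[:,None],T['intrinsics'],T['dist_coeffs'])[:,0]
d=T['depth'].ravel();W=(np.c_[p,np.ones(len(p))]*d[:,None]-T['t'])@R;Z=W[:,2].reshape(384,512);W=W.reshape(384,512,3)
s=h[...,1];rod=(Z>.096)&(Z<.112)&(s<60)&(uu>85)&(uu<270)&(vv>190)&(vv<260)&(h[...,2]>60)
rod=cv2.morphologyEx(rod.astype(np.uint8),cv2.MORPH_OPEN,np.ones((3,3)))>0
P=W[rod];print('rod n',len(P),P[:,2].mean())
from scipy.optimize import least_squares
f=least_squares(lambda x:np.hypot(P[:,0]-x[0],P[:,1]-x[1])-x[2],[.4,0,.18],loss='soft_l1',f_scale=.003);print('arc free',f.x)
f=least_squares(lambda x:np.hypot(P[:,0]-x[0],P[:,1]-x[1])-.18,f.x[:2],loss='soft_l1',f_scale=.003);C=f.x;print('arc180',C, np.std(f.fun))
print('blue from C',np.hypot(*(B[:2]-C)),np.degrees(np.arctan2(*(B[:2]-C)[::-1])))
# grip top & lens rim
g=(Z>.15)&(Z<.18)&(vv>220)&(vv<270)&(uu>255)&(uu<320);G=W[g];print('grip',len(G),G.mean(0),cv2.minAreaRect(G[:,:2].astype(np.float32)))
l=(h[...,2]<60)&(Z>.09)&(Z<.125)&(uu>295)&(vv>190)&(vv<250);(u,v),ax,_=cv2.fitEllipse(big(l));L=plane(T,(u,v),.105);print('lens',u,v,L,np.hypot(*(L[:2]-C)),np.degrees(np.arctan2(*(L[:2]-C)[::-1])))
for n,c,q in(('t',T,pb),('s',S,ps)):
    x,y=map(int,q);cv2.imwrite(f'pics/crop{n}.png',cv2.resize(c['frame'][y-35:y+35,x-50:x+50,::-1],None,fx=5,fy=5))
E
python3 m.py
```

```text
blue (204.9246368408203, 163.321044921875) [0.64744294 0.06834958 0.017     ] (264.3698425292969, 251.03311157226562) [0.64744378 0.06733831 0.017     ]
slab rect ((0.5711548328399658, 0.07526198029518127), (0.5383070111274719, 0.2503131031990051), 86.25039672851562)
[[ 0.4286646  -0.1851306 ]
 [ 0.6784419  -0.20150012]
 [ 0.7136451   0.33565456]
 [ 0.46386778  0.35202408]]
rod n 1652 0.10446921054651752
arc free [0.40001339 0.08614664 0.17576698]
arc180 [0.39525818 0.0855962 ] 0.003426765129707459
blue from C 0.25277380966254337 -3.9122982134084388
grip 286 [ 0.4993972  -0.05963284  0.16665476] ((0.49924373626708984, -0.06018520146608353), (0.014210321940481663, 0.035975292325019836), 34.911834716796875)Traceback (most recent call last):
  File "m.py", line 29, in <module>
    l=(h[...,2]<60)&(Z>.09)&(Z<.125)&(uu>295)&(vv>190)&(vv<250);(u,v),ax,_=cv2.fitEllipse(big(l));L=plane(T,(u,v),.105);print('lens',u,v,L,np.hypot(*(L[:2]-C)),np.degrees(np.arctan2(*(L[:2]-C)[::-1])))
                                                                                          ~~~^^^
  File "m.py", line 4, in big
    return max(cv2.findContours(m.astype(np.uint8),cv2.RETR_EXTERNAL,cv2.CHAIN_APPROX_NONE)[0],key=cv2.contourArea)
ValueError: max() iterable argument is empty
```

```bash
sed -i '/^l=(h/d' m.py; cat >> m.py <<'E'
l=(h[...,2]<60)&(uu>295)&(uu<350)&(vv>190)&(vv<248)
(u,v),ax,_=cv2.fitEllipse(big(l));L=plane(T,(u,v),.105);print('lens',u,v,ax,L,np.hypot(*(L[:2]-C)),np.degrees(np.arctan2(*(L[:2]-C)[::-1])))
E
python3 m.py | grep lens
cat > go.py <<'E'
# delta from current pose to (x,y,z, jaw-axis angle deg), in tool axes, cm/deg
import sys; from h import *; from scipy.spatial.transform import Rotation as Rn
def go(x,y,z,a,s=None):
    s=s or readout.read_state();R=Rn.from_rotvec(s['orientation'])
    best=None
    for k in(0,180):
        t=np.radians(a+k);X=np.array([np.cos(t),np.sin(t),0]);Y=np.array([0,0,-1.]);G=Rn.from_matrix(np.c_[X,Y,np.cross(X,Y)])
        w=(R.inv()*G).as_rotvec(degrees=True)
        if best is None or np.linalg.norm(w)<np.linalg.norm(best): best=w
    d=R.inv().apply(np.array([x,y,z])-s['tool_pos'])*100
    m=R.as_matrix()
    print('t',round(s['t'],2),'pos',np.round(s['tool_pos'],4),'q6',round(s['q'][5],2),'F',np.round(s['force'],1),'open',round(s['opening'],4),'jawang',np.round(np.degrees(np.arctan2(m[1,0],m[0,0])),1),'\n d',np.round(d,2),'w',np.round(best,2))
if __name__=='__main__': go(*map(float,sys.argv[1:5]))
E
python3 go.py 0.4993 -0.060 0.21 35
```

```text
t 0.1 pos [0.2188 0.5581 0.1894] q6 -0.09 F [-0.8 -0.4 -0.1] open 0.0931 jawang 68.6 
 d [-47.3   -1.99 -48.68] w [ 2.000e-02  3.358e+01 -9.000e-02]Traceback (most recent call last):
  File "m.py", line 32, in <module>
    (u,v),ax,_=cv2.fitEllipse(big(l));L=plane(T,(u,v),.105);print('lens',u,v,ax,L,np.hypot(*(L[:2]-C)),np.degrees(np.arctan2(*(L[:2]-C)[::-1])))
                              ~~~^^^
  File "m.py", line 4, in big
    return max(cv2.findContours(m.astype(np.uint8),cv2.RETR_EXTERNAL,cv2.CHAIN_APPROX_NONE)[0],key=cv2.contourArea)
ValueError: max() iterable argument is empty
```

View pics/cropt.png

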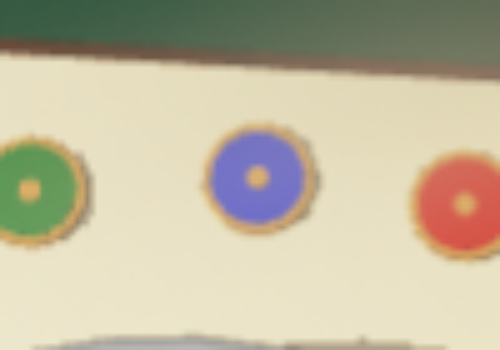

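The crop confirms it: blue enamel, brass rim and brass dot, on the slab between green and red. Its distance of 253 mm from the arc centre puts it on the lens path. Now I'll approach the grip.

```bash
python3 -m creep '[[[0,-3.4,-0.5,-3.5,0,8.4,0],[0,-2.8,-0.5,-4,0,8.4,0],[0,-2.2,-0.5,-4.3,0,8.4,0],[0,-1.6,-0.5,-4.6,0,8.4,0],[0,-0.9,-0.5,-4.8,0,0,0],[0,-0.9,0,-4.8,0,0,0],[0,-0.9,0,-4.8,0,0,0],[0,-0.9,0,-4.8,0,0,0]]]' 20; python3 go.py 0.4993 -0.060 0.21 35
```

```text
t: 0.9
tool_pos: [0.375, 0.1942, 0.2099]
orientation: [-1.526, -0.461, 0.475]
force: [1.6, 0.8, -0.4]
opening: 0.0932
t 0.9 pos [0.375  0.1942 0.2099] q6 -0.24 F [ 1.6  0.8 -0.4] open 0.0932 jawang 34.2 
 d [ -4.02   0.13 -28.01] w [ 0.21 -0.79 -0.58]
```

```bash
python3 -m creep '[[[0,-0.7,0,-4.8,0,0,0],[0,-0.7,0,-4.8,0,0,0],[0,-0.7,0,-4.8,0,-0.8,0],[0,-0.7,0,-4.8,0,0,0],[0,-0.7,0,-4.8,0,0,0],[0,-0.5,0,-3.0,0,0,0],[0,0,0,-0.8,0,0,0],[0,0,0,0,0,0,0]]]'; python3 go.py 0.4993 -0.060 0.14 35; python3 - <<'E'
from h import *
c=cam('wrist','w1.png');print(proj(c,[[.4993,-.06,.168],[.4965,-.0621,.168]]))
E
```

```text
t: 1.7
tool_pos: [0.501, -0.0727, 0.2088]
orientation: [-1.524, -0.465, 0.482]
force: [-0.1, -0.1, 0.1]
opening: 0.0929
t 1.7 pos [ 0.501  -0.0727  0.2088] q6 -0.84 F [-0.1 -0.1  0.1] open 0.0929 jawang 34.6 
 d [0.66 6.87 1.15] w [ 0.13 -0.39 -0.66]
[[260.31478517 189.26810471]
 [255.79163876 189.43487235]]
```

View pics/w1.png

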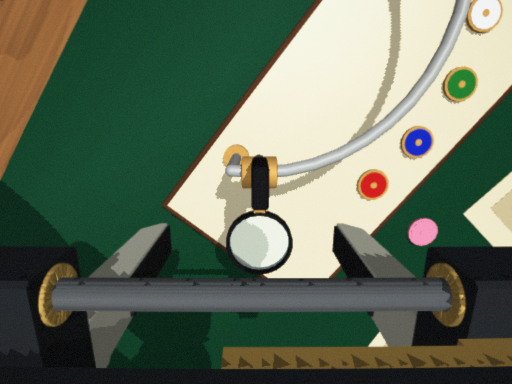

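The wrist view shows the black grip at about (260,185) against a predicted (260,189), with the lens at (259,242). It sits between the open fingers, so I'll correct, descend and close.

```bash
python3 -m creep '[[[0,0.7,0.5,1.2,0,-0.4,-0.6],[0,0,1.5,0,0,0,0],[0,0,1.5,0,0,0,0],[0,0,1.5,0,0,0,0],[0,0,1.2,0,0,0,0],[0,0,0.6,0,0,0,0],[0,0,0,0,0,0,0],[0,0,0,0,0,0,0]]]'; python3 go.py 0.4993 -0.060 0.14 35
```

```text
t: 2.55
tool_pos: [0.496, -0.0493, 0.1325]
orientation: [-1.514, -0.485, 0.489]
force: [0.2, 0.2, 0.0]
opening: 0.0929
t 2.55 pos [ 0.496  -0.0493  0.1325] q6 -0.82 F [0.2 0.2 0. ] open 0.0929 jawang 35.6 
 d [-0.35 -0.76 -1.06] w [-0.1   0.63 -0.1 ]
```

```bash
python3 -m creep '[[[0,-0.2,-0.4,-0.6,0,0.4,0],[0,0,-0.1,-0.2,0,0,0],[0,0,0,0,0,0,0],[0,0,0,0,0,0,0],[0,0,0,0,0,0,0],[0,0,0,0,0,0,0],[0,0,0,0,0,0,0],[0,0,0,0,0,0,0]]]'; python3 go.py 0.4993 -0.060 0.14 35
```

```text
t: 3.35
tool_pos: [0.5013, -0.0586, 0.1408]
orientation: [-1.518, -0.482, 0.479]
force: [0.8, -0.7, -0.1]
opening: 0.093
t 3.35 pos [ 0.5013 -0.0586  0.1408] q6 -0.83 F [ 0.8 -0.7 -0.1] open 0.093 jawang 35.1 
 d [-0.24  0.08  0.  ] w [0.11 0.14 0.09]
```

```bash
python3 -m creep '[[[0.5,-0.2,0,0,0,0,0],[0.6,0,0,0,0,0,0],[0.8,0,0,0,0,0,0],[1,0,0,0,0,0,0],[1,0,0,0,0,0,0],[1,0,0,0,0,0,0],[1,0,0,0,0,0,0],[1,0,0,0,0,0,0]]]' 20; python3 go.py 0.5761 0.0735 0.14 86.25; python3 -m creep '[[[1,0,0,0,0,0,0],[1,0,0,0,0,0,0],[1,0,0,0,0,0,0],[1,0,0,0,0,0,0],[1,0,0,0,0,0,0],[1,0,0,0,0,0,0],[1,0,0,0,0,0,0],[1,0,0,0,0,0,0]]]' 20; python3 go.py 0.5761 0.0735 0.14 86.25
```

```text
t: 4.15
tool_pos: [0.4993, -0.0597, 0.1406]
orientation: [-1.518, -0.482, 0.479]
force: [0.6, -0.4, -0.4]
opening: 0.0335
t 4.15 pos [ 0.4993 -0.0597  0.1406] q6 -0.83 F [ 0.6 -0.4 -0.4] open 0.0335 jawang 35.2 
 d [13.95  0.06  6.47] w [ 1.20e-01 -5.11e+01  2.00e-02]
t: 4.95
tool_pos: [0.4993, -0.0597, 0.1406]
orientation: [-1.518, -0.482, 0.479]
force: [-0.3, -1.3, 1.3]
opening: 0.0008
t 4.95 pos [ 0.4993 -0.0597  0.1406] q6 -0.83 F [-0.3 -1.3  1.3] open 0.0008 jawang 35.2 
 d [13.95  0.06  6.47] w [ 1.200e-01 -5.109e+01  2.000e-02]
```

It closed to 0.8 mm, so the grip isn't between the pads. I'll look before doing anything else.

```bash
python3 - <<'E'
from h import *
a=cam('scene');b=cam('wrist');np.savez('s2.npz',**{k:np.array(v) for k,v in a.items()})
f=cv2.resize(a['frame'][60:260,150:400],(500,400));g=cv2.resize(b['frame'],(300,225));o=np.zeros((400,800,3),np.uint8);o[:,:500]=f;o[:225,500:]=g
cv2.imwrite('pics/c2.png',o[...,::-1])
E
```

```text
(no output)
```

View pics/c2.png

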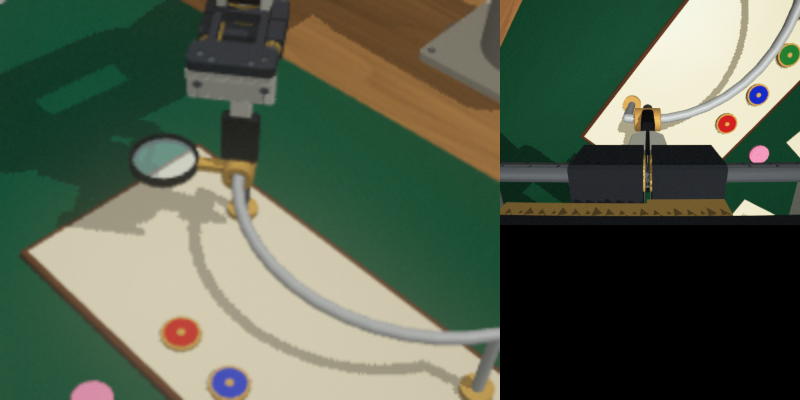

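```bash
python3 - <<'E'
from h import *
s=readout.read_state();print(s['tool_pos'],s['opening'],s['force'])
p=np.array(s['tool_pos']);S=dict(np.load('s2.npz'));b=cam('wrist');t=cam('top')
G=[[.4993,-.06,.168],list(p),list(p+[0,0,-.011]),list(p+[0,0,.05])]
a=proj(S,G);print('scene',(a-[150,60])*2);w=proj(b,G);print('wrist',w);print('top',proj(t,G));print('wcam',-b['R'].T@b['t'],b['R'])
o=b['frame'].copy()
for q in w:cv2.circle(o,tuple(int(x) for x in q),2,(255,0,255),-1)
f=cv2.resize(o[100:300,180:330],(450,600));g=t['frame'][200:300,220:320];g=cv2.resize(g,(350,350));O=np.zeros((600,800,3),np.uint8);O[:,:450]=f;O[:350,450:]=g
cv2.imwrite('pics/c3.png',O[...,::-1])
# world points of wrist depth along column of grip
for v in range(150,300,8):
  for u in (260,):
    d=b['depth'][v,u];
    if d>0: o_,r=ray(b,(u,v));print(v,np.round(o_+r*d,3),b['frame'][v,u])
E
```

```text
[ 0.49930941 -0.05966936  0.14057161] 0.0006227710287878925 [ 0.03573146 -0.15623945 -0.21408836]
scene [[241.05197223 115.40241615]
 [240.52620652 137.76891821]
 [240.22179853 146.40920178]
 [241.97133977  96.56682405]]
wrist [[252.22311191 238.54313203]
 [252.3894204  221.45972973]
 [252.32980523 215.92691082]
 [252.76160443 256.01760082]]
top [[286.1824642  248.53776668]
 [284.44694831 248.41075243]
 [283.88830878 248.36474292]
 [287.27710803 248.64359618]]
wcam [ 0.45768143 -0.00172702  0.33392019] [[ 0.81843303  0.57460095  0.00105945]
 [ 0.55484454 -0.79076964  0.25851676]
 [ 0.14938176 -0.21099083 -0.96600619]]
150 [ 0.489 -0.03   0.011] [244 239 215]
158 [ 0.493 -0.037  0.012] [245 242 220]
166 [ 0.498 -0.044  0.011] [244 239 215]
174 [ 0.503 -0.05   0.012] [244 239 214]
182 [ 0.508 -0.057  0.012] [238 234 204]
190 [ 0.494 -0.043  0.123] [34 29 20]
198 [ 0.493 -0.043  0.144] [14 16 16]
206 [ 0.493 -0.043  0.161] [15 17 17]
214 [ 0.495 -0.046  0.167] [23 21 24]
222 [ 0.498 -0.05   0.166] [38 38 37]
230 [ 0.497 -0.05   0.179] [142 143 131]
238 [ 0.497 -0.05   0.19 ] [144 144 130]
246 [ 0.497 -0.05   0.199] [135 136 122]
254 [ 0.48  -0.03   0.261] [20 23 25]
262 [ 0.48  -0.029  0.266] [16 19 24]
270 [ 0.48  -0.03   0.269] [25 28 25]
278 [ 0.48  -0.03   0.273] [28 27 23]
286 [ 0.48  -0.03   0.275] [38 39 36]
294 [ 0.481 -0.032  0.275] [43 41 40]
```

View pics/c3.png

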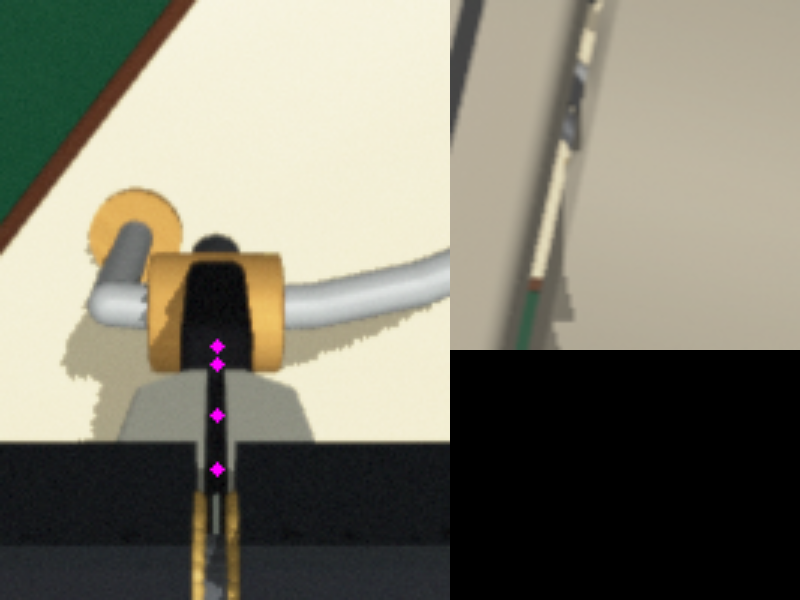

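```bash
python3 - <<'E'
from h import *
b=cam('wrist')
for v in range(206,256,5):
  print(v,[ (lambda o,r,d:tuple(np.round((o+r*d)*1000).astype(int)))(*ray(b,(u,v)),b['depth'][v,u]) for u in (225,238,246,250,252,254,258,266,280)])
E
```

```text
206 [(np.int64(483), np.int64(-72), np.int64(104)), (np.int64(489), np.int64(-64), np.int64(114)), (np.int64(486), np.int64(-48), np.int64(162)), (np.int64(488), np.int64(-46), np.int64(165)), (np.int64(489), np.int64(-45), np.int64(163)), (np.int64(490), np.int64(-45), np.int64(162)), (np.int64(492), np.int64(-44), np.int64(163)), (np.int64(506), np.int64(-52), np.int64(115)), (np.int64(517), np.int64(-48), np.int64(105))]
211 [(np.int64(496), np.int64(-106), np.int64(10)), (np.int64(491), np.int64(-67), np.int64(115)), (np.int64(487), np.int64(-49), np.int64(167)), (np.int64(489), np.int64(-48), np.int64(166)), (np.int64(490), np.int64(-47), np.int64(166)), (np.int64(491), np.int64(-46), np.int64(167)), (np.int64(493), np.int64(-45), np.int64(167)), (np.int64(508), np.int64(-55), np.int64(116)), (np.int64(545), np.int64(-71), np.int64(11))]
216 [(np.int64(499), np.int64(-110), np.int64(11)), (np.int64(494), np.int64(-70), np.int64(114)), (np.int64(489), np.int64(-51), np.int64(167)), (np.int64(491), np.int64(-50), np.int64(167)), (np.int64(492), np.int64(-49), np.int64(166)), (np.i
[... 2474 characters left out ...]
(494), np.int64(-55), np.int64(194)), (np.int64(495), np.int64(-54), np.int64(195)), (np.int64(495), np.int64(-53), np.int64(196)), (np.int64(496), np.int64(-51), np.int64(199)), (np.int64(499), np.int64(-49), np.int64(199)), (np.int64(504), np.int64(-45), np.int64(199))]
251 [(np.int64(473), np.int64(-35), np.int64(259)), (np.int64(475), np.int64(-33), np.int64(260)), (np.int64(491), np.int64(-54), np.int64(204)), (np.int64(493), np.int64(-54), np.int64(202)), (np.int64(495), np.int64(-54), np.int64(199)), (np.int64(495), np.int64(-53), np.int64(201)), (np.int64(480), np.int64(-30), np.int64(258)), (np.int64(481), np.int64(-29), np.int64(259)), (np.int64(484), np.int64(-26), np.int64(260))]
```

The wrist depth puts the closed fingertips at z≈0.170, just above the grip top (0.168). The scene view agrees, but the reported TCP implies 0.130. I'll open and re-measure the tip height.

```bash
python3 -m creep '[[[0,0,0,0,0,0,0],[0,0,0,0,0,0,0],[0,0,0,0,0,0,0],[0,0,0,0,0,0,0],[0,0,0,0,0,0,0],[0,0,0,0,0,0,0],[0,0,0,0,0,0,0],[0,0,0,0,0,0,0]]]'; python3 - <<'E'
from h import *
s=readout.read_state();print(s['tool_pos'],s['opening'],s['force'],s['t'])
b=cam('wrist','w4.png');c=cam('scene');np.savez('w4.npz',**{k:np.array(v) for k,v in b.items()})
f=cv2.resize(c['frame'][80:200,200:340],(700,600));cv2.imwrite('pics/s4.png',f[...,::-1])
for n,C in(('w',b),('s',c)):
  vv,uu=np.mgrid[0:384,0:512];p=cv2.undistortPoints(np.stack([uu.ravel(),vv.ravel()],1).astype(float)[:,None],C['intrinsics'],C['dist_coeffs'])[:,0]
  d=C['depth'].ravel();W=((np.c_[p,np.ones(len(p))]*d[:,None])-C['t'])@C['R'];W=W[d>0]
  q=W-np.array(s['tool_pos']);a=np.radians(35.2);x=q[:,0]*np.cos(a)+q[:,1]*np.sin(a);y=-q[:,0]*np.sin(a)+q[:,1]*np.cos(a)
  for sg in(-1,1):
    m=(x*sg>.04)&(x*sg<.07)&(abs(y)<.02)&(W[:,2]>.115)&(W[:,2]<.25);print(n,sg,m.sum(),np.round(np.percentile(W[m,2],[0,2,5,20]),3) if m.any() else '')
  m=(abs(x)<.01)&(abs(y)<.03)&(W[:,2]>.15)&(W[:,2]<.18);print('grip',m.sum(),np.round(W[m].mean(0),4),np.percentile(y[m],[2,98]),np.percentile(x[m],[2,98]))
E
```

```text
t: 6.0
tool_pos: [0.4993, -0.0597, 0.1406]
orientation: [-1.518, -0.482, 0.479]
force: [0.2, 0.5, 0.5]
opening: 0.0596
[ 0.49931389 -0.05968548  0.14058373] 0.05957661721300599 [0.23296296 0.45642656 0.53289464] 6.0
w -1 628 [0.173 0.177 0.18  0.192]
w 1 486 [0.174 0.178 0.181 0.194]
grip 1509 [ 0.4973 -0.0578  0.1656] [-0.01614452  0.01783464] [-0.00725791  0.00606238]
s -1 0 
s 1 213 [0.174 0.178 0.181 0.188]
grip 102 [ 0.4999 -0.0528  0.1627] [-0.01921349  0.01624603] [-0.00569125  0.00908546]
```

View pics/s4.png

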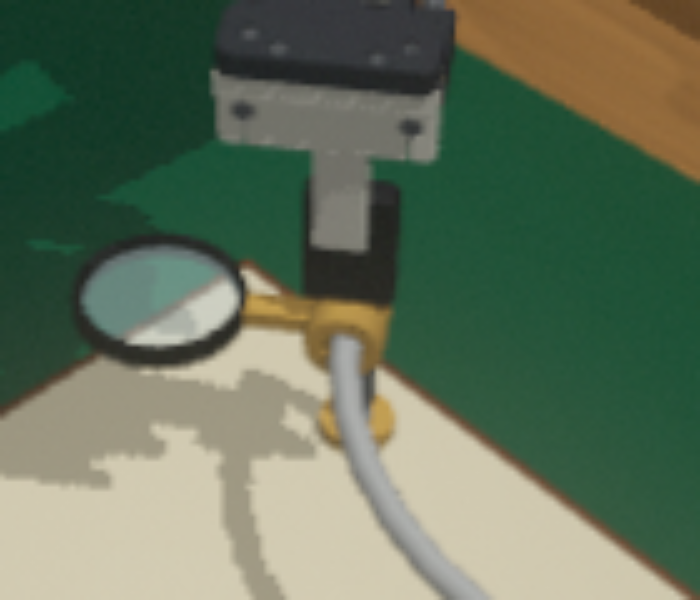

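Both cameras agree: the fingertips are at z≈0.173 while the state implies 0.130. The reported TCP is therefore about 43 mm too low, while horizontally it matches. I trust the cameras and will descend another 4.2 cm in small steps.

```bash
python3 -m creep '[[[0,0,0.6,0,0,0,0],[0,0,0.6,0,0,0,0],[0,0,0.6,0,0,0,0],[0,0,0.6,0,0,0,0],[0,0,0.6,0,0,0,0],[0,0,0.3,0,0,0,0],[0,0,0,0,0,0,0],[0,0,0,0,0,0,0]]]'; cat > tips.py <<'E'
from h import *; from scipy.spatial.transform import Rotation as Rn
s=readout.read_state();m=Rn.from_rotvec(s['orientation']).as_matrix();a=np.arctan2(m[1,0],m[0,0])
print(s['t'],np.round(s['tool_pos'],4),'jaw',np.degrees(a).round(1),s['opening'],s['force'])
for n in('wrist','scene'):
  C=cam(n);vv,uu=np.mgrid[0:384,0:512];p=cv2.undistortPoints(np.stack([uu.ravel(),vv.ravel()],1).astype(float)[:,None],C['intrinsics'],C['dist_coeffs'])[:,0]
  d=C['depth'].ravel();W=((np.c_[p,np.ones(len(p))]*d[:,None])-C['t'])@C['R'];W=W[d>0]
  q=W-np.array(s['tool_pos']);x=q[:,0]*np.cos(a)+q[:,1]*np.sin(a);y=-q[:,0]*np.sin(a)+q[:,1]*np.cos(a)
  h=s['opening']/2
  for sg in(-1,1):
    k=(x*sg>h)&(x*sg<h+.025)&(abs(y)<.02)&(W[:,2]>.12)&(W[:,2]<.25)
    if k.sum()>20: print(n,sg,k.sum(),np.round(np.percentile(W[k,2],[0,2,5]),3))
E
python3 tips.py
```

```text
t: 6.9
tool_pos: [0.4984, -0.0595, 0.1033]
orientation: [-1.517, -0.48, 0.481]
force: [0.5, -0.1, 0.1]
opening: 0.093
6.9 [ 0.4984 -0.0595  0.1033] jaw 35.2 0.09297079530412332 [ 0.53025425 -0.07067108  0.08939825]
wrist -1 7500 [0.13  0.137 0.144]
wrist 1 4265 [0.13  0.138 0.145]
scene -1 65 [0.173 0.174 0.175]
scene 1 248 [0.132 0.142 0.144]
```

Tips are now at about 0.131, beside the grip. Closing.

```bash
Z='[1,0,0,0,0,0,0]'; python3 -m creep '[[[0.3,0,0,0,0,0,0],[0.6,0,0,0,0,0,0],[1,0,0,0,0,0,0],[1,0,0,0,0,0,0],[1,0,0,0,0,0,0],[1,0,0,0,0,0,0],[1,0,0,0,0,0,0],[1,0,0,0,0,0,0]]]' 20; python3 -m creep '[[[1,0,0,0,0,0,0],[1,0,0,0,0,0,0],[1,0,0,0,0,0,0],[1,0,0,0,0,0,0],[1,0,0,0,0,0,0],[1,0,0,0,0,0,0],[1,0,0,0,0,0,0],[1,0,0,0,0,0,0]]]' 20; python3 go.py 0.5761 0.0735 0.1033 86.25
```

```text
t: 7.8
tool_pos: [0.4995, -0.0598, 0.1048]
orientation: [-1.518, -0.482, 0.479]
force: [0.5, -0.5, 0.3]
opening: 0.0337
t: 8.6
tool_pos: [0.4995, -0.0597, 0.1047]
orientation: [-1.518, -0.482, 0.479]
force: [-0.2, -0.5, 0.4]
opening: 0.0139
t 8.6 pos [ 0.4995 -0.0597  0.1047] q6 -0.83 F [-0.2 -0.5  0.4] open 0.0139 jawang 35.1 
 d [13.94  0.15  6.49] w [ 1.300e-01 -5.111e+01  2.000e-02]
```

Opening is 13.9 mm, so the 14 mm grip is held. I'll slide along the arc in 2° steps: +x is tangential, +z is inward.

```bash
cat > arc.py <<'E'
from go import *
C=np.array([.396,.0862]);s=readout.read_state();p=np.array(s['tool_pos'])[:2]-C
print('r',np.hypot(*p),'ang',np.degrees(np.arctan2(p[1],p[0])),'torque',np.round(s['wrist_torque'],2)); go(.5756,.0735,.1047,86.1,s)
E
python3 -m creep '[[[1,0.6,0,0.01,0,-2,0],[1,0.63,0,0.01,0,-2,0],[1,0.63,0,0.01,0,-2,0],[1,0.63,0,0.01,0,-2,0],[1,0.63,0,0.01,0,-2,0],[1,0.63,0,0.01,0,-2,0],[1,0.3,0,0.01,0,-1,0],[1,0,0,0,0,0,0]]]'; python3 arc.py
```

```text
t: 9.4
tool_pos: [0.5323, -0.0302, 0.1047]
orientation: [-1.466, -0.674, 0.672]
force: [-2.3, -1.3, 1.5]
opening: 0.0138
r 0.17922071746010626 ang -40.50562074459858 torque [-0.13  0.2  -0.14]
t 9.4 pos [ 0.5323 -0.0302  0.1047] q6 -1.01 F [-2.3 -1.3  1.5] open 0.0138 jawang 49.4 
 d [10.69 -0.    3.46] w [ 1.100e-01 -3.673e+01 -3.000e-02]
```

```bash
python3 -m creep '[[[1,0.63,0,0.01,0,-2,0],[1,0.94,0,0.02,0,-3,0],[1,0.94,0,0.02,0,-3,0],[1,0.94,0,0.02,0,-3,0],[1,0.94,0,0.02,0,-3,0],[1,0.94,0,0.02,0,-3,0],[1,0.63,0,0.01,0,-2,0],[1,0,0,0,0,0,0]]]'; python3 arc.py
```

```text
t: 10.2
tool_pos: [0.5646, 0.0237, 0.1048]
orientation: [-1.358, -0.944, 0.942]
force: [0.4, 0.9, 0.8]
opening: 0.0138
r 0.1798058895683396 ang -20.32429780976977 torque [ 0.13 -0.06 -0.18]
t 10.2 pos [0.5646 0.0237 0.1048] q6 -1.26 F [0.4 0.9 0.8] open 0.0138 jawang 69.6 
 d [5.05 0.01 0.71] w [ 1.100e-01 -1.653e+01  1.000e-02]
```

```bash
python3 -m creep '[[[1,0.63,0,0.01,0,-2,0],[1,0.94,0,0.02,0,-3,0],[1,0.94,0,0.02,0,-3,0],[1,0.94,0,0.02,0,-3,0],[1,0.79,0,0.02,0,-2.5,0],[1,0.47,0,0.01,0,-1.5,0],[1,0,0,0,0,0,0],[1,0,0,0,0,0,0]]]'; python3 arc.py; python3 - <<'E'
from h import *
a=cam('top','t5.png');b=cam('scene','s5.png');np.savez('t5.npz',**{k:np.array(v) for k,v in a.items()})
o=np.hstack([cv2.resize(a['frame'][100:260,120:320],(400,320)),cv2.resize(b['frame'][150:310,190:390],(400,320))]);cv2.imwrite('pics/c5.png',o[...,::-1])
E
```

```text
t: 11.0
tool_pos: [0.5756, 0.0708, 0.1048]
orientation: [-1.249, -1.15, 1.148]
force: [-0.2, -0.8, 0.1]
opening: 0.0138
r 0.18024229306957826 ang -4.887507204843756 torque [-0.1   0.06 -0.23]
t 11.0 pos [0.5756 0.0708 0.1048] q6 -1.45 F [-0.2 -0.8  0.1] open 0.0138 jawang 85.3 
 d [0.26 0.01 0.02] w [ 0.14 -0.8  -0.01]
```

View pics/c5.png

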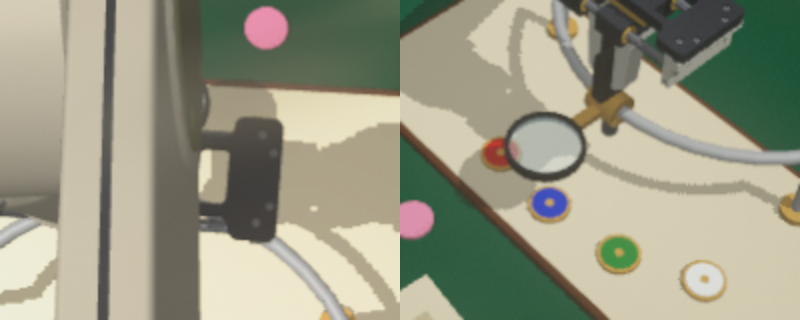

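The scene crop shows the lens at (545,145) beside the blue medal at (549,203), and that gap fits a lens 83 mm above it. I'll nudge the last 2.6 mm and measure the rim.

```bash
python3 -m creep '[[[1,0.25,0,0,0,-0.8,0],[1,0,0,0,0,0,0],[1,0,0,0,0,0,0],[1,0,0,0,0,0,0],[1,0,0,0,0,0,0],[1,0,0,0,0,0,0],[1,0,0,0,0,0,0],[1,0,0,0,0,0,0]]]'; python3 arc.py; cat > lens.py <<'E'
from h import *
def rim(c,roi,zz=.1):
    x0,x1,y0,y1=roi;g=c['frame'][y0:y1,x0:x1].max(2);best=None
    m=(g<85).astype(np.uint8);cs,_=cv2.findContours(m,cv2.RETR_CCOMP,cv2.CHAIN_APPROX_NONE)
    for k in cs:
        if len(k)<30: continue
        P=np.array([plane(c,q[0]+[x0,y0],zz)[:2] for q in k],np.float32);(x,y),r=cv2.minEnclosingCircle(P);A=cv2.contourArea(k)
        e=cv2.fitEllipse(k);u=(e[0][0]+x0,e[0][1]+y0);print('cont',len(k),'ell',np.round(u,1),np.round(e[1],1),'pt',plane(c,u,zz)[:2].round(4),'r',round(r,4),'circ',(round(x,4),round(y,4)))
E
python3 - <<'E'
from lens import *
c=cam('scene');rim(c,(225,300,195,250))
h=cv2.cvtColor(c['frame'],cv2.COLOR_RGB2HSV);m=cv2.inRange(h,(112,100,60),(135,255,255));m[:,:240]=0;m[:,295:]=0;m[:225]=0;m[280:]=0
k=max(cv2.findContours(m,0,1)[0],key=cv2.contourArea);u=cv2.fitEllipse(cv2.convexHull(k))[0];print('blue',u,plane(c,u,.017))
E
```

```text
t: 11.9
tool_pos: [0.5758, 0.0732, 0.1048]
orientation: [-1.242, -1.16, 1.157]
force: [1.8, 2.2, -0.4]
opening: 0.0142
r 0.1802564804129259 ang -4.14576916345345 torque [ 0.22 -0.08 -0.29]
t 11.9 pos [0.5758 0.0732 0.1048] q6 -1.46 F [ 1.8  2.2 -0.4] open 0.0142 jawang 86.0 
 d [0.03 0.01 0.02] w [ 0.15 -0.05  0.04]
cont 106 ell [263.4 224. ] [33.6 39.7] pt [0.6505 0.0659] r 0.0368 circ (0.6501, 0.0644)
cont 96 ell [263.5 223.3] [29.5 38.1] pt [0.6494 0.065 ] r 0.0334 circ (0.649, 0.0647)
blue (264.3394470214844, 251.0209197998047) [0.64746287 0.06727992 0.017     ]
```

The lens is at (0.650, 0.065) and the medal at (0.6475, 0.0675), about 3 mm apart. The outer rim radius of 35-37 mm matches the given size. Releasing and retreating upward.

```bash
python3 -m creep '[[[0.8,0,0,0,0,0,0],[0.7,0,0,0,0,0,0],[0.5,0,0,0,0,0,0],[0.2,0,0,0,0,0,0],[0,0,0,0,0,0,0],[0,0,0,0,0,0,0],[0,0,0,0,0,0,0],[0,0,0,0,0,0,0]]]'; python3 -m creep '[[[0,0,0,0,0,0,0],[0,0,0,0,0,0,0],[0,0,-1,0,0,0,0],[0,0,-2,0,0,0,0],[0,0,-3,0,0,0,0],[0,0,-3,0,0,0,0],[0,0,-3,0,0,0,0],[0,0,-1,0,0,0,0]]]'; python3 arc.py
```

```text
t: 12.75
tool_pos: [0.5753, 0.0724, 0.1045]
orientation: [-1.242, -1.16, 1.159]
force: [0.1, 0.6, 0.9]
opening: 0.0697
t: 13.55
tool_pos: [0.5733, 0.0725, 0.2396]
orientation: [-1.239, -1.156, 1.161]
force: [0.6, -1.0, 1.3]
opening: 0.093
r 0.1778136308667216 ang -4.417647313979673 torque [ 0.04  0.04 -0.  ]
t 13.55 pos [0.5733 0.0725 0.2396] q6 -1.46 F [ 0.6 -1.   1.3] open 0.093 jawang 86.1 
 d [ 0.13 13.49 -0.26] w [-0.15 -0.01 -0.06]
```

Clear above. I'll swing aside to uncover the top view (tool −x is roughly world −y), then check.

```bash
python3 -m creep '[[[0,-3,0,0,0,0,0],[0,-4.5,0,0,0,0,0],[0,-4.5,0,0,0,0,0],[0,-4.5,0,0,0,0,0],[0,-4.5,0,0,0,0,0],[0,-4.5,0,0,0,0,0],[0,-2,0,0,0,0,0],[0,0,0,0,0,0,0]]]'; python3 - <<'E'
from lens import *
for n,roi,br in(('top',(165,240,115,200),None),('scene',(225,300,195,250),(240,295,225,280))):
    c=cam(n,n+'6.png');print(n);rim(c,roi)
    h=cv2.cvtColor(c['frame'],cv2.COLOR_RGB2HSV);m=cv2.inRange(h,(108,60,50),(138,255,255));k0=np.zeros_like(m);r=br or roi;k0[r[2]:r[3],r[0]:r[1]]=1
    ks=cv2.findContours(m*k0,0,1)[0]
    if ks:
        k=max(ks,key=cv2.contourArea);u=cv2.fitEllipse(cv2.convexHull(k))[0];print('blue',u,plane(c,u,.017))
E
```

```text
t: 14.35
tool_pos: [0.5545, -0.2102, 0.2398]
orientation: [-1.239, -1.163, 1.162]
force: [-0.2, 0.0, -0.3]
opening: 0.0929
top
cont 37 ell [193.8 194.5] [ 8.3 15.5] pt [0.582  0.0749] r 0.0122 circ (0.5844, 0.0774)
cont 58 ell [198.4 146.1] [31.9 38. ] pt [0.6579 0.0687] r 0.0229 circ (0.6735, 0.0751)
blue (204.2513427734375, 162.294677734375) [0.64928982 0.0695535  0.017     ]
scene
cont 105 ell [263.3 224. ] [33.5 39.6] pt [0.6506 0.0659] r 0.0365 circ (0.6503, 0.0645)
cont 96 ell [263.4 223.3] [29.7 38.2] pt [0.6493 0.0649] r 0.0334 circ (0.6487, 0.0644)
blue (264.2548522949219, 251.00904846191406) [0.64755139 0.06715077 0.017     ]
```

View pics/top6.png

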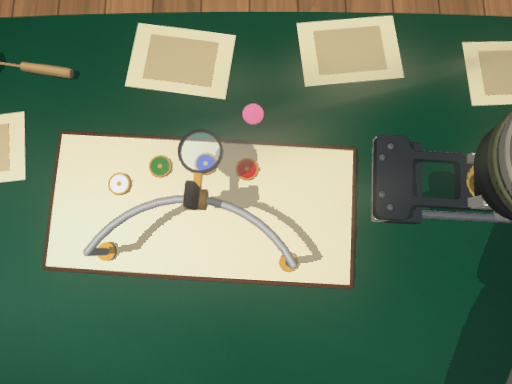

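The top view shows the rim centred near (200.5,152), with the blue medal seen through it at (205,163), unmoved. I'll do one numeric check on that, then hand in.

```bash
python3 - <<'E'
from lens import *
c=cam('top');L=plane(c,(200.5,152),.1);B=np.array([.6474,.068]);print(L,np.hypot(*(L[:2]-B)))
s=readout.read_state();print(s['t'],s['dq'],s['force'])
if np.hypot(*(L[:2]-B))<.01: print(robot.close_job())
E
```

```text
[0.64848684 0.06537    0.1       ] 0.002845725231352034
14.5 [ 0.0246959  -0.00997588  0.00033005  0.00027179  0.00102414 -0.00178294] [0.64145188 0.52017249 0.56468624]
the job is handed in; nothing more can be done
None
```

The magnifier's lens now sits about 3 mm from the centre of the blue medal, seen from above. The gripper is open and clear, and the job was handed in at about 14.5 s.

**Last checks:**
- **Lens:** the top view puts it at (0.648, 0.065) and the scene view at about (0.650, 0.065). The medal is at about (0.647, 0.068), so the gap is 3–4 mm against the 15 mm limit.
- **Medal:** the scene view puts it within 0.2 mm of where it started. In the last top view it read about 2 mm off, but it was seen through the lens there.
- **Robot:** it stood well clear to the side. I did not measure the magnifier's speed, but the lens position in the scene view was unchanged after release.

**What went wrong or disagreed:**
- **Missed first grasp:** the fingers closed on nothing (0.8 mm opening). Wrist and scene depth both put the fingertips about 43 mm higher than the reported tool position implied. I trusted the cameras and went 36 mm lower. The second grasp held at 13.9 mm on the 14 mm grip.
- **Top-view rim fit:** the automatic fit caught only part of the rim in the top view, so I read that lens centre from the picture by eye. The scene-view fit agrees with it to about 2 mm.

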